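# Hang the toast tongs to drip over the tray

## Task

Get the drip stand ready and hang up the rinsed toast tongs: swing the clamp lever fully over to release the carriage, slide the carriage until its bar points straight over the pouring lip of the drip tray, and swing the lever fully back to lock it there. Then hang the tongs astride the bar, one leg on each side, well on between its tip and its post, and let go, leaving the crockery, the jar and the pepper mill where they stand.

Things in the scene. Friction and masses are not known exactly. Their poses are not given: they have to be found in the camera images.
- stand: fixed drip stand: a straight aluminium track 450 mm long on a wooden foot 56 mm wide, brake strip along its middle, top 28 mm above the table. Origin on the table under the track's centre line; its x axis is level, square to the track and away from the robot, its y axis runs along the track (the carriage slides to +y)
- carriage (a joint): steel carriage, slides along the stand's +y, 0 to 0.23 m; 2 N of friction when released, held to some 15 N when clamped. A block 50 mm (x) by 170 mm (y), 30 to 54 mm above the table, with a 16 mm post near its +y end from which the bar runs level towards the stand's -x. The lever sits 110 mm from the bar towards -y
- clamp (a joint): clamp lever on the carriage, turning about an axis parallel to the stand's y, above the middle of the track, 45 mm over the table: 0 = locked (ball leans 0.75 rad off vertical towards the stand's -x), 1.3 = released (ball swung over the top to +x). Below 0.15 counts as locked; the cam grips the track near 0 and is free from 0.5 on. Stays where left; takes 2 N at the ball, up to 10 N near 0
- clamp_ball (a point): centre of the 26 mm wooden ball at the end of the clamp lever, 75 mm from the lever's axis, about 100 mm above the table when locked and 109 mm when released (120 mm at the top of its arc). It can be pinched from above and stays in the fingers while the lever swings; the carriage may be drawn along by it
- bar_mid (a point): point on the axis of the bar, midway along the stretch to hang things on: 100 mm from the post, 170 mm above the table. The bar is a smooth steel rod of 16 mm diameter, 164 mm long from the post's axis. The point's axes are the stand's (the bar runs along x)
- bar_tip (a point): free end of the bar on its axis (wooden end disc), 170 mm above the table, 64 mm beyond bar_mid towards the stand's -x
- tray: fixed open steel drip tray, 125 mm (x) x 120 mm (y), 22 mm high, on the table in front of the track, parallel to it. Origin at the centre of its underside; axes parallel to the stand's
- tray_lip (a point): outer end of the tray's pouring lip, a 20 mm wide channel at the middle of the tray's -x rim, 85 mm from the tray's centre: the mark. The bar is in place when it runs straight above the lip, seen from above (its y in the tray's frame 0, good to 10 mm)
- tongs: rigid U-shaped toast tongs of steel strip, standing on their blade ends, arch up; 124 mm high, 110 g. Two alike legs, 46 mm apart over their outsides (40 inside) along the tongs' y, 24 mm wide along x, straight up to 100 mm, then arched together; lowest 45 mm: blades 44 mm wide. Origin midway between the blade ends, z up. Can be pinched across both legs from above, 80 to 95 mm over the blade ends
- tongs_crown (a point): underside of the top of the tongs' arch, 121 mm above the blade ends; it rests on the top of the bar when hung
- ramekin: white ramekin of dark jam, 82 mm wide, 45 mm high, loose bystander; origin at the centre of its underside
- mill: turned wooden pepper mill, 52 mm wide, 128 mm high, loose bystander; origin at the centre of its underside
- mug: white mug, 80 mm wide and 90 mm high with a handle, loose bystander; origin at the centre of its underside
- jar: jam jar with a steel lid, 68 mm wide, 90 mm high, loose bystander; origin at the centre of its underside

How it is judged:
On the way, in this order (a step that is already met when the one before it is completed fails the run):
1. the clamp lever is swung over and the carriage released (value of joint clamp above 1 rad), for 0.1 s.
2. with the lever still released, the carriage stands with its bar over the tray's lip (y of bar_tip in the frame of tray between -0.01 and 0.01 m and velocity of joint carriage between -0.01 and 0.01 m/s and value of joint clamp above 0.5 rad), for 0.2 s.
3. the lever is swung back and the carriage locked there (value of joint clamp below 0.15 rad and y of bar_tip in the frame of tray between -0.01 and 0.01 m), for 0.2 s.
4. the tongs hang astride the bar (x of tongs_crown in the frame of bar_mid between -0.05 and 0.05 m and y of tongs_crown in the frame of bar_mid between -0.012 and 0.012 m and z of tongs_crown in the frame of bar_mid between 0.002 and 0.016 m and angle between tongs's own z axis and vertical below 0.3 rad and angle between the y axis of tongs and the y axis of bar_mid, either way round below 0.4 rad), for 0.2 s.
At the end, for the whole second after the job is handed in: Lever locked (below 0.15 rad), bar tip within 10 mm of the tray's middle line, tongs at rest astride the bar: crown within 12 mm of above the bar's axis and 2 to 16 mm over it, within 50 mm of bar_mid along the bar, upright within 0.3 rad, square to the bar within 0.4 rad (all of step 3 and all of step 4 and velocity of joint carriage between -0.01 and 0.01 m/s and linear speed of tongs below 0.03 m/s and angular speed of tongs below 0.4 rad/s); the robot touches nothing.
It fails at once if the ramekin is shifted by more than 30 mm or knocked over (distance of ramekin from where it was at the start of the episode above 0.03 m or angle between ramekin's own z axis and vertical above 0.4 rad).
It fails at once if the pepper mill is shifted by more than 30 mm or knocked over (distance of mill from where it was at the start of the episode above 0.03 m or angle between mill's own z axis and vertical above 0.4 rad).
It fails at once if the mug is shifted by more than 30 mm or knocked over (distance of mug from where it was at the start of the episode above 0.03 m or angle between mug's own z axis and vertical above 0.4 rad).
It fails at once if the jam jar is shifted by more than 30 mm or knocked over (distance of jar from where it was at the start of the episode above 0.03 m or angle between jar's own z axis and vertical above 0.4 rad).
It also fails if it takes over 72 s, if anything falls off the work surface, if the arm or the gripper's body presses on something with over 40 N, if the wrist force passes 120 N, or if a joint passes its speed limit or range.

## Robot

A 7-joint arm with a two-finger parallel gripper is mounted at the origin on the work surface. World frame = base frame: x ahead of the robot, y to its left, z up, the work surface at z = 0. Lengths are in m, angles in rad, forces in N, time in s.
With the tool pointing down it reaches from about 0.425 to 0.8 m from the base axis. Payload 8.3 kg.
Tool frame: the origin (TCP) lies between the finger pads; the fingertips stand 11 mm ahead of it and the grasp point (between the pads) lies 8 mm behind it (env.tip_reach is the distance from the TCP to the fingertips, in m); z points along the fingers, y is the direction in which the jaws open and shut (so a half turn about z gives the same grasp; the last joint's range is limited). The gripper opens to 85 mm and grips with 20 to 120 N. Pads are 22 mm wide; open, the fingers measure 114 mm over their backs; the gripper's body (76 mm by 85 mm) begins 54 mm behind the grasp point. The pads swing forward as they close: fully open they stand 13 mm farther back than shut.
Start: joints at [1.208, 0.383, 0.016, 1.37, -0.006, 1.388, -0.046], TCP at [0.185, -0.597, 0.242] pointing down, gripper open.
Joint ranges: [-2.95, 2.95], [-0.25, 2.06], [-1.52, 1.56], [0.18, 2.33], [-1.44, 4.58], [0.02, 2.06], [-3.01, 3.01]. Speed limits (rad/s): [2.39, 2.39, 3.01, 3.01, 3.14, 3.14, 3.14].

## Interface

Orientations are given as a unit quaternion [x, y, z, w].
In Python, from station import env, viewer, job, models gives the robot as it stands.
- The arm moves only by the tool arm_command, never from a script. Its argument "targets" is a list that holds one entry, the list of rows, each a list of 7 numbers: the turn, a rotation vector about the world's x, y, z in degrees, then the shift along the world's x, y, z in m, then the finger opening in m, from 0 to 0.0854. A call has 1 to 20 rows; each row shifts and turns the commanded pose from where the row before left it; what a row does not reach is not made up. A row lasts 1/8 s, in which the tool goes at most 62.5 mm and 10.7 degrees, less where a joint would pass 70% of its speed; a pose out of reach is approached as far as the arm can. A call with a gripper value outside its range is refused whole. The fingers move at their own pace and stop on an object; "newtons" is the grip in N (left out, the last holds). Time passes only in rows, so rows that do not move let the fingers close. It gives the time, the measured TCP pose, the force and the opening at its end, in the units of the state.
- env.state(): the state, without advancing time (a new reading comes with each control period).
- viewer.camera(name): name is "scene" or "top"; returns (picture, depth): 420x560x3 uint8, blue, green, red; 420x560 float32, m along the optical axis (not along the pixel's ray), 0 where there is no reading.
- viewer.camera_params(name): a dict with "fovy" (degrees; the focal length in pixels is half the picture's height over the tangent of half this angle, whatever the lens; pixels are square), "cx", "cy" (the principal point, pixels), "world_from_camera" (4x4, takes a point from camera to world coordinates). Camera axes: x right, y up, looking along -z (the intrinsics and any distortion apply to the point x, -y, -z); pixel columns grow to the right and rows downward; lengths in m; the calibration is good to about 2 mm. A picture is of the moment at which its call begins. camera_params takes no time and is no camera call.
- job.close_job(): hands the job in, once; it reports no verdict.
Trained networks look in the newest picture that a camera, given by its name, has taken for a name from the list of things; names that differ only in an ending like _2 or _b are one class to them, and where a whole thing is asked for, a point or a joint stands for the part that bears it (a point fixed in the world has none). Each returns a list of dicts, best first, with "score" (0 to 1); they miss things now and then, are a little off and sometimes report something else, mostly with a low value. They report only what shows in the picture. A call takes as long as a camera call.
- models.regions_of(camera, label): "mask" (420x560 bool, what is visible of it) and "position" ([column, row] in pixels, amid what is visible of it).
The state is a dict: "clock": time; "joint_pos": joint angles; "qd": joint speeds; "tau": joint torques, N m; "eef_pos": TCP position; "tool_rot": TCP orientation; "force": force on the tool from outside, world axes, zero at the start; "wrist_torque": the same for the moment, N m; "grip_width": opening from 0.0 (shut) to 1.0 (fully open).
Only numpy, scipy, OpenCV 4.12 (cv2) and the standard library are available. Lean on these libraries where they do the work, as an engineer would, in place of code of your own. Each camera call takes 0.05 s, during which the arm holds its last target. There are 200 camera calls.

## Working session

There is one attempt and no reset: what is moved stays moved. The work goes in short steps, Python scripts to look and compute and a tool call to move; the robot and the scene stay as the last step left them, time stands still between calls to the robot, and variables do not carry over. Pictures are saved under pics/ and viewed, about 8 in all and at most 12, crops included, and the job is handed in when it is done.

Besides the shell and the picture viewer there is one more tool, called by a JSON object that holds its "name" and its "arguments". arm_command: Moves the arm, as the interface text tells. Its arguments: {"type":"object","properties":{"targets":{"type":"array","items":{"type":"array","items":{"type":"array","items":{"type":"number"}}}},"newtons":{"type":"number"}},"required":["targets"]}

```bash
ls; mkdir -p pics; cat > h.py <<'E'
import numpy as np, cv2
from station import env, viewer, job, models
def shot(c,name=None):
    im,d=viewer.camera(c)
    if name: cv2.imwrite('pics/%s.png'%name,im)
    return im,d
def pts(c,d):
    p=viewer.camera_params(c); f=d.shape[0]/2/np.tan(np.radians(p['fovy'])/2)
    v,u=np.mgrid[:d.shape[0],:d.shape[1]]
    P=np.stack([(u-p['cx'])/f*d,-(v-p['cy'])/f*d,-d,np.ones_like(d)],-1)
    W=P@np.array(p['world_from_camera']).T
    W=W[...,:3]; W[d<=0]=np.nan
    return W
E
python3 - <<'E'
from h import *
np.set_printoptions(precision=4,suppress=True)
for c in('scene','top'):
    im,d=shot(c,c+'0'); p=viewer.camera_params(c); print(c,p)
    W=pts(c,d); np.save(c+'W.npy',W)
    for l in('stand','carriage','clamp_ball','bar_tip','tray','tongs','ramekin','mill','mug','jar'):
        for r in models.regions_of(c,l)[:2]:
            m=r['mask']; q=W[m]; q=q[~np.isnan(q[:,0])]
            if len(q): print(l,round(r['score'],2),np.round(r['position']),m.sum(),'med',np.median(q,0),'lo',np.percentile(q,3,axis=0),'hi',np.percentile(q,97,axis=0))
print(env.state())
E
```

```text
pics
scene {'fovy': 50.28263857418607, 'cx': 274.853576047723, 'cy': 216.90220924937904, 'world_from_camera': array([[-0.4949, -0.4933,  0.7153,  1.4258],
       [ 0.8689, -0.2911,  0.4004,  0.4948],
       [ 0.0107,  0.8197,  0.5727,  0.8184],
       [ 0.    ,  0.    ,  0.    ,  1.    ]])}
stand 0.78 [242. 237.] 2934 med [ 0.6096 -0.0653  0.0282] lo [ 0.5129 -0.2606  0.0017] hi [0.6302 0.1906 0.173 ]
carriage 0.66 [234. 226.] 1413 med [ 0.5955 -0.0912  0.0522] lo [ 0.4557 -0.2031 -0.0011] hi [ 0.6181 -0.0436  0.1744]
bar_tip 0.61 [236. 230.] 1416 med [ 0.596  -0.0877  0.0526] lo [ 0.459  -0.1995  0.0318] hi [ 0.6181 -0.0438  0.1746]
bar_tip 0.54 [223. 206.] 97 med [ 0.5468 -0.173   0.0955] lo [ 0.4409 -0.2537 -0.0033] hi [ 0.5645 -0.163   0.1091]
tray 0.58 [310. 247.] 1534 med [0.4836 0.079  0.0021] lo [ 0.4155  0.0213 -0.0034] hi [0.5531 0.1395 0.0201]
tongs 0.83 [177. 188.] 432 med [ 0.4736 -0.408   0.0377] lo [ 0.3345 -0.5234 -0.0053] hi [ 0.4977 -0.3679  0.118 ]
ramekin 0.84 [379. 295.] 854 med [0.6027 0.3314 0.0313] lo [0.56   0.2958 0.0072] hi [0.6358 0.365  0.0427]
mill 0.78 
[... 1862 characters left out ...]
892 med [0.7577 0.2498 0.0365] lo [0.6976 0.2058 0.0016] hi [0.7902 0.2785 0.0914]
jar 0.8 [414. 169.] 669 med [ 0.6993 -0.3907  0.0862] lo [ 0.6752 -0.424   0.0058] hi [ 0.7326 -0.3664  0.0963]
{'clock': 1.1, 'joint_pos': array([ 1.2081,  0.3834,  0.0164,  1.3701, -0.0063,  1.3882, -0.0465]), 'qd': array([ 0.0004,  0.0002, -0.0016, -0.0003, -0.0022, -0.0007,  0.0005]), 'tau': array([ -0.0005, -62.7364,   0.8429, -37.2088,   0.0166,   0.003 ,
        -0.    ]), 'eef_pos': array([ 0.1847, -0.5971,  0.2423]), 'tool_rot': array([ 0.9888,  0.1494,  0.    , -0.    ]), 'force': array([-0.1576, -0.0829,  0.2603]), 'wrist_torque': array([-0.0439,  0.0602,  0.01  ]), 'grip_width': 1.0011445071537715}
```

```bash
python3 - <<'E'
import cv2
t=cv2.imread('pics/top0.png')[100:310,110:460]; cv2.imwrite('pics/a.png',cv2.resize(t,None,fx=2.28,fy=2.28,interpolation=cv2.INTER_CUBIC))
s=cv2.imread('pics/scene0.png')[120:360,100:440]; cv2.imwrite('pics/b.png',cv2.resize(s,None,fx=2.35,fy=2.35,interpolation=cv2.INTER_CUBIC))
E
```

```text
(no output)
```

View pics/a.png

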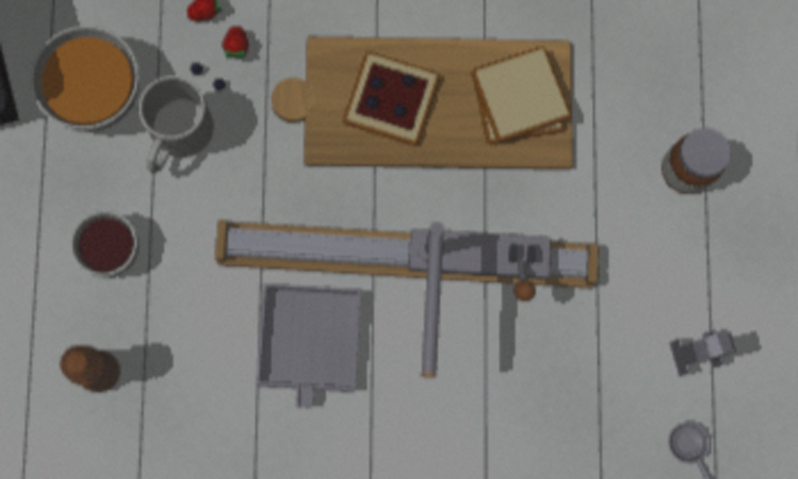

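View pics/b.png

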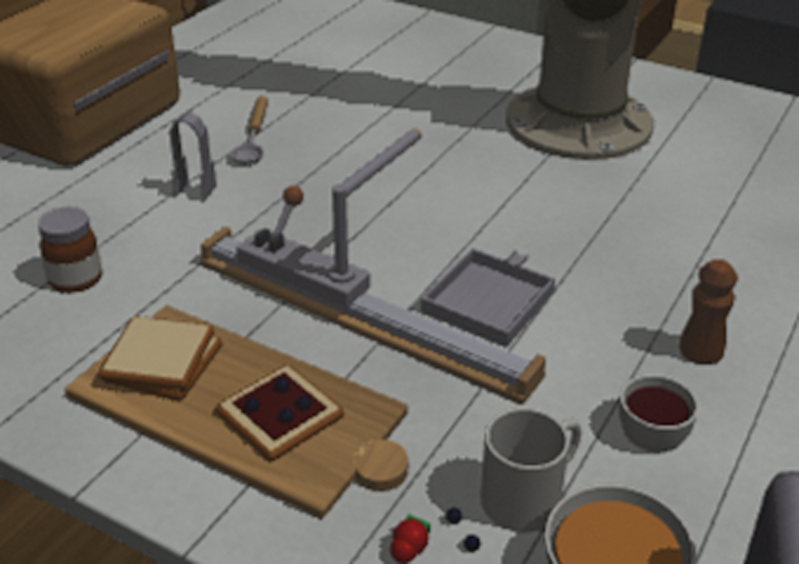

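```bash
python3 - <<'E'
from h import *
np.set_printoptions(precision=4,suppress=True)
W=np.load('topW.npy'); S=np.load('sceneW.npy')
def sel(W,x,y,z):
    q=W.reshape(-1,3); return q[(q[:,0]>x[0])&(q[:,0]<x[1])&(q[:,1]>y[0])&(q[:,1]<y[1])&(q[:,2]>z[0])&(q[:,2]<z[1])]
def line(q):
    c=q[:,:2].mean(0); u,s,v=np.linalg.svd(q[:,:2]-c,full_matrices=False); return c,v[0],np.degrees(np.arctan2(v[0,1],v[0,0])),s/np.sqrt(len(q))
for n,w in(('top',W),('scene',S)):
    b=sel(w,(.4,.65),(-.2,0),(.163,.195)); print(n,'bar',len(b),line(b),b.min(0),b.max(0),np.median(b[:,2]))
    tr=sel(w,(.56,.66),(-.02,.17),(.02,.036)); print('track',len(tr),line(tr),tr[:,:2].min(0),tr[:,:2].max(0))
    ba=sel(w,(.5,.6),(-.21,-.14),(.088,.12)); print('ball',len(ba),np.median(ba,0),ba.min(0),ba.max(0))
    t=sel(w,(.38,.58),(0,.16),(.009,.035)); print('trayrim',len(t),cv2.minAreaRect(t[:,:2].astype(np.float32)),t.min(0),t.max(0),np.median(t[:,2]))
    l=sel(w,(.37,.413),(.03,.12),(.005,.035)); print('lip',len(l),np.median(l,0), l.min(0),l.max(0))
    for z in((.006,.045),(.05,.098),(.1,.13)):
        g=sel(w,(.42,.53),(-.45,-.32),z); print('tongs',z,len(g),line(g) if len(g)>3 else '',g.min(0),g.max(0))
        if z[0]>.04: print(g[::max(1,len(g)//25)])
    ca=sel(w,(.55,.66),(-.26,-.03),(.048,.062)); print('carriage',len(ca),ca.min(0),ca.max(0))
t0=cv2.imread('pics/top0.png')[215:300,380:460]; s0=cv2.imread('pics/scene0.png')[155:220,140:225]
t1=cv2.imread('pics/top0.png')[215:290,200:280]
r=lambda a:cv2.resize(a,(400,400),interpolation=cv2.INTER_CUBIC)
cv2.imwrite('pics/c.png',np.hstack([r(t0),r(s0)]))
E
```

```text
top bar 425 (array([ 0.5115, -0.0668]), array([-0.9988,  0.0483]), np.float64(177.23124532340674), array([0.0493, 0.0046])) [ 0.428  -0.0788  0.1671] [ 0.598  -0.0564  0.1884] 0.17728511586004414
track 771 (array([0.5977, 0.0758]), array([-0.0474, -0.9989]), np.float64(-92.71571964503468), array([0.0545, 0.0099])) [ 0.5739 -0.0181] [0.6253 0.1698]
ball 75 [ 0.5336 -0.1775  0.1086] [ 0.5225 -0.1896  0.0886] [ 0.5552 -0.1659  0.1158]
trayrim 722 ((0.48672929406166077, 0.08016262948513031), (0.18629442155361176, 0.15783895552158356), 0.08080577850341797) [0.3936 0.0014 0.009 ] [0.58   0.1592 0.0313] 0.015908866194175975
lip 86 [0.4019 0.0763 0.0067] [0.3714 0.0324 0.005 ] [0.4129 0.119  0.0308]
tongs (0.006, 0.045) 181 (array([ 0.4694, -0.3886]), array([-0.0792, -0.9969]), np.float64(-94.54157447630986), array([0.0293, 0.0262])) [ 0.4221 -0.4484  0.006 ] [ 0.529  -0.32    0.0448]
tongs (0.05, 0.098) 52 (array([ 0.4667, -0.3806]), array([-0.1547, -0.988 ]), np.float64(-98.90016155565858), array([0.0148, 0.0068])) [ 0.4538 -0.4226  0.0506] [ 0.4839 -0.3714  0.0974]
[[ 0.4839 -0.3715  0.05
[... 3930 characters left out ...]
3973  0.1178]
 [ 0.4827 -0.3897  0.1194]
 [ 0.4766 -0.3869  0.1173]
 [ 0.4692 -0.3853  0.1142]
 [ 0.46   -0.3851  0.1099]
 [ 0.4844 -0.4016  0.1132]
 [ 0.4817 -0.3913  0.1148]
 [ 0.4815 -0.3829  0.1171]
 [ 0.4719 -0.3833  0.1125]
 [ 0.4674 -0.3789  0.1116]
 [ 0.4878 -0.4075  0.1095]
 [ 0.4848 -0.3804  0.1158]
 [ 0.4762 -0.3799  0.1118]
 [ 0.4688 -0.3781  0.1088]
 [ 0.4564 -0.3809  0.102 ]
 [ 0.4826 -0.4088  0.1029]
 [ 0.4799 -0.3769  0.1108]
 [ 0.4684 -0.379   0.1046]
 [ 0.492  -0.409   0.1038]
 [ 0.4798 -0.3776  0.1069]
 [ 0.473  -0.3753  0.1043]
 [ 0.4654 -0.3738  0.101 ]
 [ 0.479  -0.3746  0.1037]
 [ 0.4718 -0.3727  0.1008]]
carriage 540 [ 0.565  -0.2123  0.048 ] [ 0.6203 -0.0397  0.0615]
```

View pics/c.png

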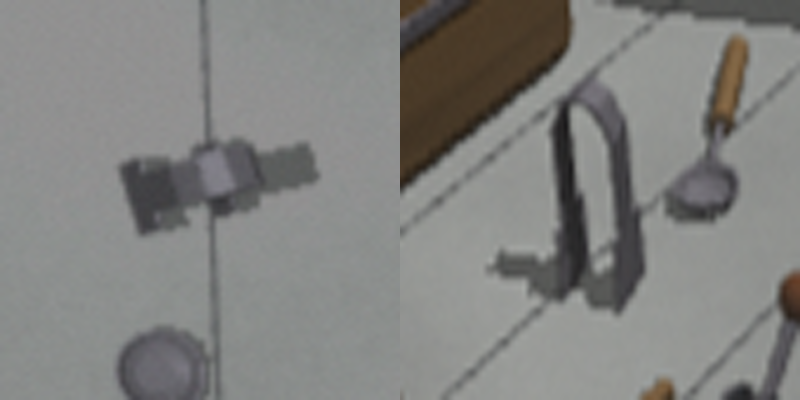

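The top crop shows the lip at about (306,395), the bar from (437,228) to (428,375), the ball at (525,290) and the tongs at (703,350). The scene crop agrees, with the lever leaning towards -x. The close-up shows the tongs' legs parted roughly along world y, turned about 15°. Next I move above the ball with the jaws along the track.

{"name": "arm_command", "arguments": {"targets": [[[0,0,-1.43,0.0251,0.03,-0.003,0.0854],[0,0,-1.43,0.0251,0.03,-0.003,0.0854],[0,0,-1.43,0.0251,0.03,-0.003,0.0854],[0,0,-1.43,0.0251,0.03,-0.003,0.0854],[0,0,-1.43,0.0251,0.03,-0.003,0.0854],[0,0,-1.43,0.0251,0.03,-0.003,0.0854],[0,0,-1.43,0.0251,0.03,-0.003,0.0854],[0,0,-1.43,0.0251,0.03,-0.003,0.0854],[0,0,-1.43,0.0251,0.03,-0.003,0.0854],[0,0,-1.43,0.0251,0.03,-0.003,0.0854],[0,0,-1.43,0.0251,0.03,-0.003,0.0854],[0,0,-1.43,0.0251,0.03,-0.003,0.0854],[0,0,-1.43,0.0251,0.03,-0.003,0.0854],[0,0,-1.43,0.0251,0.03,-0.003,0.0854],[0,0,0,0,0,0,0.0854],[0,0,0,0,0,0,0.0854]]]}}

```text
clock: 3.1
eef_pos: [0.5357, -0.1776, 0.2002]
tool_rot: [1.0, -0.025, -0.0, 0.0]
force: [-0.1, 0.1, 0.6]
grip_width: 0.998
```

{"name": "arm_command", "arguments": {"targets": [[[0,0,0,0.001,0,-0.02,0.0854],[0,0,0,0,0,-0.02,0.0854],[0,0,0,0,0,-0.02,0.0854],[0,0,0,0,0,-0.018,0.0854],[0,0,0,0,0,-0.015,0.06],[0,0,0,0,0,-0.015,0.05],[0,0,0,0,0,0,0.04],[0,0,0,0,0,0,0.02],[0,0,0,0,0,0,0.01],[0,0,0,0,0,0,0.01],[0,0,0,0,0,0,0.01],[0,0,0,0,0,0,0.01]]], "newtons": 45}}

```text
clock: 4.6
eef_pos: [0.5373, -0.1766, 0.0928]
tool_rot: [1.0, -0.025, 0.0, -0.0]
force: [-2.0, 4.8, 5.9]
grip_width: 0.273
```

```bash
python3 - <<'E'
from h import *
a,_=shot('top'); b,_=shot('scene')
r=lambda a:cv2.resize(a,(400,400),interpolation=cv2.INTER_CUBIC)
cv2.imwrite('pics/d.png',np.hstack([r(a[150:290,270:410]),r(b[150:270,160:280])])); print(env.state())
E
```

```text
{'clock': 4.7, 'joint_pos': array([ 0.4826435 ,  0.3925349 , -0.27539353,  1.71742479,  0.11981885,
        1.0476027 , -1.45257529]), 'qd': array([-0.00139611,  0.00083337, -0.00038561, -0.00071385, -0.00121608,
       -0.00048335, -0.00052338]), 'tau': array([ 2.10390978e+00, -5.52331996e+01, -8.50281436e-01, -3.24899733e+01,
        1.25578199e+00, -1.13711357e+00, -3.28025920e-02]), 'eef_pos': array([ 0.53730668, -0.17657693,  0.09275701]), 'tool_rot': array([ 9.99699646e-01, -2.45048334e-02,  3.12075052e-04, -1.81123234e-04]), 'force': array([-2.39739088,  4.62266994,  6.01071072]), 'wrist_torque': array([ 1.00721734,  0.60646931, -0.04067116]), 'grip_width': 0.2779807324961073}
```

View pics/d.png

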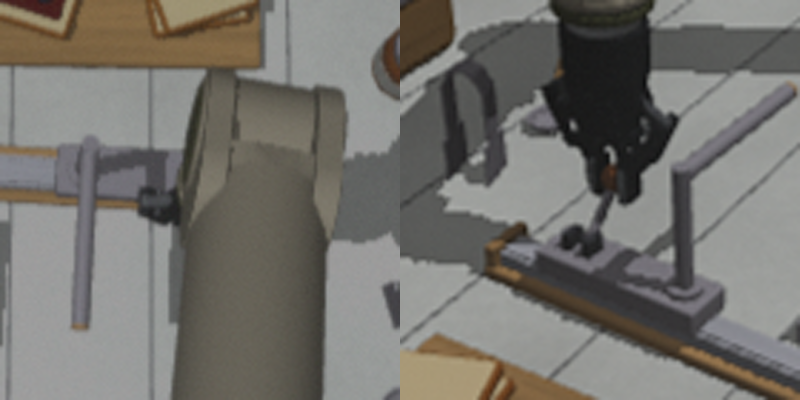

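The crop shows the ball at about (608,178), held between the fingers. Now I swing the lever over along its arc.

{"name": "arm_command", "arguments": {"targets": [[[0,0,0,0.0057,-0.0003,0.0048,0.01],[0,0,0,0.0062,-0.0003,0.0042,0.01],[0,0,0,0.0066,-0.0003,0.0036,0.01],[0,0,0,0.0069,-0.0003,0.003,0.01],[0,0,0,0.0071,-0.0004,0.0022,0.01],[0,0,0,0.0074,-0.0004,0.0015,0.01],[0,0,0,0.0074,-0.0004,0.0007,0.01],[0,0,0,0.0075,-0.0004,0,0.01],[0,0,0,0.0074,-0.0004,-0.0007,0.01],[0,0,0,0.0073,-0.0004,-0.0015,0.01],[0,0,0,0.0054,-0.0003,-0.0016,0.01],[0,0,0,0.0052,-0.0003,-0.002,0.01],[0,0,0,0.0034,-0.0001,-0.0016,0.01],[0,0,0,0.0034,-0.0001,-0.0017,0.01],[0,0,0,0.0032,-0.0001,-0.0019,0.01],[0,0,0,0,0,0,0.01],[0,0,0,0,0,0,0.01]]]}}

```text
clock: 6.82
eef_pos: [0.6271, -0.1816, 0.1013]
tool_rot: [1.0, -0.025, 0.0, -0.0]
force: [0.0, 0.5, 0.3]
grip_width: 0.115
```

```bash
python3 - <<'E'
from h import *
a,_=shot('top'); b,_=shot('scene')
r=lambda a:cv2.resize(a,(400,400),interpolation=cv2.INTER_CUBIC)
cv2.imwrite('pics/e.png',np.hstack([r(a[150:290,270:410]),r(b[150:270,160:280])]))
E
```

```text
(no output)
```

View pics/e.png

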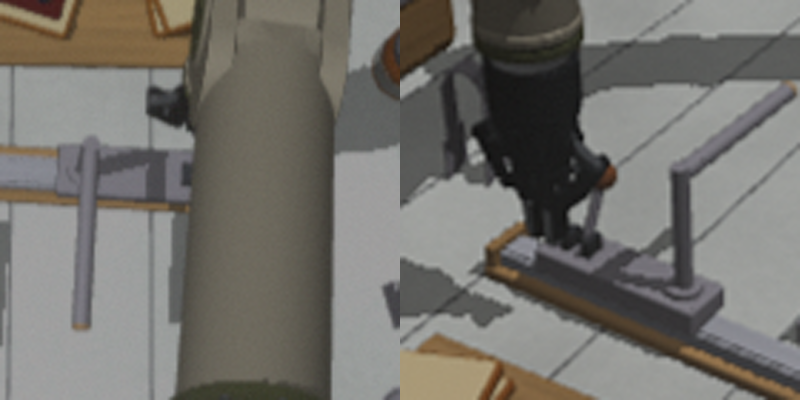

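The lever stayed locked. The ball is still at about (608,175) and the fingers slipped off it to the far side. I'll back off and measure the ball more precisely.

{"name": "arm_command", "arguments": {"targets": [[[0,0,0,0,0,0.03,0.01],[0,0,0,0,0,0.04,0.03],[0,0,0,0,-0.01,0.04,0.0854],[0,0,0,-0.01,-0.04,0.01,0.0854],[0,0,0,-0.02,-0.05,0,0.0854],[0,0,0,-0.03,-0.05,0,0.0854],[0,0,0,-0.03,-0.05,0,0.0854],[0,0,0,0,0,0,0.0854],[0,0,0,0,0,0,0.0854]]]}}

```text
clock: 8.05
eef_pos: [0.5371, -0.3814, 0.2214]
tool_rot: [1.0, -0.025, 0.0, -0.0]
force: [0.3, 1.0, -0.7]
grip_width: 0.997
```

```bash
cat > ball.py <<'E'
from h import *
from scipy.optimize import least_squares
np.set_printoptions(precision=4,suppress=True)
def ball(c):
    im,d=shot(c); W=pts(c,d); hsv=cv2.cvtColor(im,cv2.COLOR_BGR2HSV)
    x,y,z=W[...,0],W[...,1],W[...,2]
    with np.errstate(invalid='ignore'):
        m=(hsv[...,0]<20)&(hsv[...,1]>90)&(x>.5)&(x<.66)&(y>-.22)&(y<.02)&(z>.08)&(z<.14)
    v,u=np.where(m); p=viewer.camera_params(c); M=np.array(p['world_from_camera']); f=210/np.tan(np.radians(p['fovy'])/2)
    q=W[m]; r=least_squares(lambda s:np.linalg.norm(q-s,axis=1)-.013,np.median(q,0)-[0,0,.008],loss='soft_l1',f_scale=.002)
    # pixel centroid ray + mean depth
    (cu,cv),rad=cv2.minEnclosingCircle(np.stack([u,v],1).astype(np.float32))
    D=np.median(d[m])+.009; C=M@np.array([(np.mean(u)-p['cx'])/f*D,-(np.mean(v)-p['cy'])/f*D,-D,1])
    print(c,len(q),'fit',r.x,'ray',C[:3],'px',u.mean(),v.mean(),rad)
    tab=W[(abs(z)<.03)&(x>.3)&(x<.85)&(abs(y)<.5)]; print(' table z',np.median(tab[:,2]))
    return np.array([u.mean(),v.mean()]),M,p,f
rays=[]
for c in('top','scene'):
    uv,M,p,f=ball(c); dr=M[:3,:3]@np.array([(uv[0]-p['cx'])/f,-(uv[1]-p['cy'])/f,-1]); rays.append((M[:3,3],dr/np.linalg.norm(dr)))
A=sum(np.eye(3)-np.outer(d,d) for o,d in rays); b=sum((np.eye(3)-np.outer(d,d))@o for o,d in rays)
P=np.linalg.solve(A,b); print('tri',P,[np.linalg.norm(np.cross(P-o,d)) for o,d in rays])
E
python3 ball.py; python3 -c "
from station import env;s=env.state();print(s['eef_pos'],s['clock'])"
```

```text
top 59 fit [ 0.5525 -0.1799  0.1126] ray [ 0.5516 -0.1801  0.1127] px 340.8474576271187 219.864406779661 4.472236156463623
 table z 0.001412171400081652
scene 45 fit [ 0.5533 -0.1762  0.1089] ray [ 0.5536 -0.1752  0.1089] px 220.37777777777777 201.82222222222222 3.8079864978790283
 table z -0.002457816024676207
tri [ 0.5516 -0.1792  0.1069] [np.float64(0.00197548949064504), np.float64(0.0019754894906449773)]
[ 0.53819779 -0.37986275  0.22139041] 8.15
```

The ball is now at about (.552,-.178,.110), so the lever swung about 0.3 rad before slipping. I'll regrip deeper and harder.

{"name": "arm_command", "arguments": {"targets": [[[0,0,0,0.003,0.04,0,0.0854],[0,0,0,0.003,0.04,0,0.0854],[0,0,0,0.003,0.04,0,0.0854],[0,0,0,0.003,0.04,0,0.0854],[0,0,0,0.002,0.042,0,0.0854],[0,0,0,0,0,0,0.0854],[0,0,0,0,0,-0.03,0.0854],[0,0,0,0,0,-0.03,0.0854],[0,0,0,0,0,-0.03,0.0854],[0,0,0,0,0,-0.02,0.06],[0,0,0,0,0,-0.014,0.05],[0,0,0,0,0,0,0.03],[0,0,0,0,0,0,0.01],[0,0,0,0,0,0,0.01],[0,0,0,0,0,0,0.01],[0,0,0,0,0,0,0.01]]], "newtons": 100}}

```text
clock: 10.15
eef_pos: [0.5515, -0.1793, 0.0979]
tool_rot: [1.0, -0.025, 0.0, -0.0]
force: [-1.3, 4.0, 2.0]
grip_width: 0.263
```

{"name": "arm_command", "arguments": {"targets": [[[0,0,0,0.0038,-0.0002,0.0017,0.01],[0,0,0,0.0038,-0.0002,0.0016,0.01],[0,0,0,0.0039,-0.0002,0.0013,0.01],[0,0,0,0.0039,-0.0002,0.0012,0.01],[0,0,0,0.0037,-0.0002,0.0008,0.01],[0,0,0,0.0037,-0.0002,0.0007,0.01],[0,0,0,0.0037,-0.0002,0.0004,0.01],[0,0,0,0.0037,-0.0002,0.0003,0.01],[0,0,0,0,0,0,0.01]]]}}

```text
clock: 11.28
eef_pos: [0.5817, -0.1818, 0.1053]
tool_rot: [1.0, -0.025, 0.0, 0.0]
force: [-0.7, -1.2, 0.1]
grip_width: 0.117
```

```bash
python3 - <<'E'
from h import *
a,_=shot('top'); b,_=shot('scene')
r=lambda a:cv2.resize(a,(400,400),interpolation=cv2.INTER_CUBIC)
cv2.imwrite('pics/f.png',np.hstack([r(a[160:260,310:410]),r(b[170:240,190:260])]))
E
```

```text
(no output)
```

View pics/f.png

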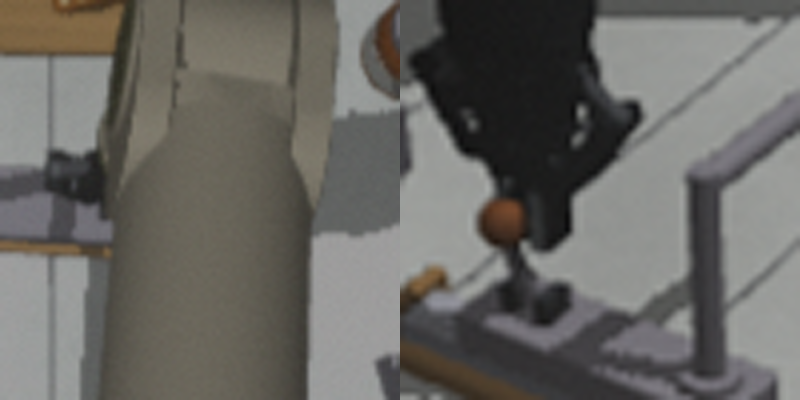

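The ball now sits at scene pixel (208,208), on the far side of the fingers. It looks as if it popped out forwards to the released end. I'll clear the arm and measure.

{"name": "arm_command", "arguments": {"targets": [[[0,0,0,-0.004,0,0.02,0.01],[0,0,0,0,0,0.04,0.01],[0,0,0,0,-0.01,0.04,0.01],[0,0,0,0.01,-0.05,0,0.01],[0,0,0,0.01,-0.05,0,0.01],[0,0,0,0.01,-0.05,0,0.01],[0,0,0,0,-0.03,0,0.01],[0,0,0,0,0,0,0.01]]]}}

```text
clock: 12.38
eef_pos: [0.606, -0.375, 0.2062]
tool_rot: [1.0, -0.027, 0.0, 0.001]
force: [-0.5, 0.1, -0.1]
grip_width: 0.116
```

```bash
cat > meas.py <<'E'
# stand-frame y of bar and of tray, per camera (same-camera differences), plus ball
from h import *
np.set_printoptions(precision=4,suppress=True)
ey=np.array([.0488,.9988]); ex=np.array([.9988,-.0488])
def run():
    for c in('top','scene'):
        im,d=shot(c); W=pts(c,d); p=viewer.camera_params(c); M=np.array(p['world_from_camera'])
        q=W.reshape(-1,3); q=q[~np.isnan(q[:,0])]
        b=q[(q[:,2]>.162)&(q[:,2]<.19)&(q[:,0]>.43)&(q[:,0]<.56)&(q[:,1]>-.12)&(q[:,1]<.14)]
        by=b[:,:2]@ey
        r=models.regions_of(c,'tray')
        if len(b)>20 and r:
            m=r[0]['mask']; t=W[m]; t=t[~np.isnan(t[:,0])]; ty=t[:,:2]@ey; tx=t[:,:2]@ex
            lo,hi=np.percentile(ty,[1.5,98.5])
            l=q[(q[:,:2]@ex<(np.percentile(tx,3)-.002))&(q[:,:2]@ex>np.percentile(tx,3)-.02)&(q[:,2]>.012)&(q[:,2]<.03)&(abs(q[:,:2]@ey-(lo+hi)/2)<.03)]
            print(c,'bar y',np.median(by),by.min(),by.max(),'n',len(b),'slope',np.polyfit(b[:,0],b[:,1],1)[0],'tray',lo,hi,(lo+hi)/2,'lip',len(l),np.median(l[:,:2]@ey) if len(l) else None)
run()
E
python3 meas.py; sed -i 's/(y>-.22)&(y<.02)&(z>.08)/(y>-.24)\&(y<.1)\&(z>.085)/;s/(x<.66)/(x<.68)/' ball.py; python3 ball.py
```

```text
top bar y -0.04562333046466564 -0.05431392549293953 -0.03802897775665069 n 325 slope -0.04530680370356613 tray 0.04106752331308938 0.15683457065930548 0.09895104698619743 lip 49 0.09953534968796103
scene bar y -0.03798344088463311 -0.04833904545406855 -0.03285933472694286 n 183 slope -0.04457551213121522 tray 0.04529779336089713 0.16325556118782011 0.10427667727435862 lip 28 0.10227109989271137
top 50 fit [ 0.6048 -0.1844  0.1187] ray [ 0.6031 -0.1855  0.1193] px 343.02 200.3 3.984156370162964
 table z 0.001443360869061161
scene 49 fit [ 0.6069 -0.1831  0.1134] ray [ 0.606  -0.1813  0.114 ] px 207.6734693877551 208.42857142857142 3.8079864978790283
 table z -0.002442965541376796
tri [ 0.6038 -0.1851  0.1118] [np.float64(0.001615805346383179), np.float64(0.0016158053463831631)]
```

{"name": "arm_command", "arguments": {"targets": [[[0,0,0,-0.01,0.048,0,0.0],[0,0,0,-0.01,0.048,0,0.0],[0,0,0,-0.01,0.048,0,0.0],[0,0,0,-0.01,0.048,0,0.0],[0,0,0,0,0,0,0.0],[0,0,0,0,0,-0.04,0.0],[0,0,0,0,0,-0.04,0.0],[0,0,0,0,0,-0.016,0.0],[0,0,0,0,0,0,0.0],[0,0,0,0.008,-0.0004,0,0.0],[0,0,0,0.008,-0.0004,0,0.0],[0,0,0,0.007,-0.0004,0,0.0],[0,0,0,0.006,-0.0003,0,0.0],[0,0,0,0.005,-0.0002,0,0.0],[0,0,0,0.004,-0.0002,0,0.0],[0,0,0,0,0,0,0.0]]]}}

```text
clock: 14.68
eef_pos: [0.602, -0.1808, 0.1085]
tool_rot: [1.0, -0.025, -0.004, -0.0]
force: [-17.6, 3.3, 6.3]
grip_width: -0.001
```

```bash
python3 ball.py
```

```text
return _methods._mean(a, axis=axis, dtype=dtype,
  ret = um.true_divide(
Traceback (most recent call last):
  File "ball.py", line 19, in <module>
    uv,M,p,f=ball(c); dr=M[:3,:3]@np.array([(uv[0]-p['cx'])/f,-(uv[1]-p['cy'])/f,-1]); rays.append((M[:3,3],dr/np.linalg.norm(dr)))
             ~~~~^^^
  File "ball.py", line 10, in ball
    q=W[m]; r=least_squares(lambda s:np.linalg.norm(q-s,axis=1)-.013,np.median(q,0)-[0,0,.008],loss='soft_l1',f_scale=.002)
              ~~~~~~~~~~~~~^^^^^^^^^^^^^^^^^^^^^^^^^^^^^^^^^^^^^^^^^^^^^^^^^^^^^^^^^^^^^^^^^^^^^^^^^^^^^^^^^^^^^^^^^^^^^^^^
ValueError: Initial guess is outside of provided bounds
```

A 17 N reaction stopped the fingers where I predicted, so the lever is at its released end. Next I straddle the ball and draw the carriage along.

{"name": "arm_command", "arguments": {"targets": [[[0,0,0,-0.012,0.0005,0,0.0],[0,0,0,0,0,0.035,0.03],[0,0,0,0,0,0.035,0.0854],[0,0,0,0.016,0,0,0.0854],[0,0,0,0.017,0,0,0.0854],[0,0,0,0,0,-0.035,0.0854],[0,0,0,0,0,-0.035,0.0854],[0,0,0,0,0,-0.01,0.0854],[0,0,0,0,0,0,0.06],[0,0,0,0,0,0,0.04],[0,0,0,0,0,0,0.04],[0,0,0,0,0,0,0.04]]], "newtons": 20}}

```text
clock: 16.23
eef_pos: [0.6268, -0.1807, 0.1002]
tool_rot: [1.0, -0.025, 0.001, 0.0]
force: [0.1, 0.2, -0.6]
grip_width: 0.469
```

{"name": "arm_command", "arguments": {"targets": [[[0,0,0,0.0005,0.01,0,0.04],[0,0,0,0.0005,0.01,0,0.04],[0,0,0,0.0005,0.01,0,0.04],[0,0,0,0.0005,0.01,0,0.04],[0,0,0,0.0005,0.01,0,0.04],[0,0,0,0.0005,0.01,0,0.04],[0,0,0,0.0005,0.01,0,0.04],[0,0,0,0.0005,0.01,0,0.04],[0,0,0,0.0005,0.01,0,0.04],[0,0,0,0.0005,0.01,0,0.04],[0,0,0,0.0005,0.01,0,0.04],[0,0,0,0.0005,0.01,0,0.04],[0,0,0,0.0005,0.01,0,0.04],[0,0,0,0.0004,0.008,0,0.04],[0,0,0,0,0,0,0.04],[0,0,0,0,0,0,0.04]]]}}

```text
clock: 18.23
eef_pos: [0.633, -0.0423, 0.0989]
tool_rot: [1.0, -0.025, -0.0, -0.0]
force: [0.0, 0.3, -1.1]
grip_width: 0.466
```

```bash
python3 meas.py; python3 - <<'E'
from h import *
a,_=shot('top'); b,_=shot('scene')
r=lambda a:cv2.resize(a,(400,400),interpolation=cv2.INTER_CUBIC)
cv2.imwrite('pics/g.png',np.hstack([r(a[160:300,220:360]),r(b[150:290,200:340])]))
E
```

```text
top bar y 0.09111263498775189 0.08335772713172214 0.09940161602309752 n 322 slope -0.051449926185017626 tray 0.040613027029618956 0.15796670272482083 0.09928986487721989 lip 47 0.0989502050499797
scene bar y 0.09910076735598858 0.08867812189199922 0.1048394100475502 n 182 slope -0.04649822057267046 tray 0.04493416563992878 0.1634403528832044 0.10418725926156659 lip 24 0.10104108530179445
```

View pics/g.png

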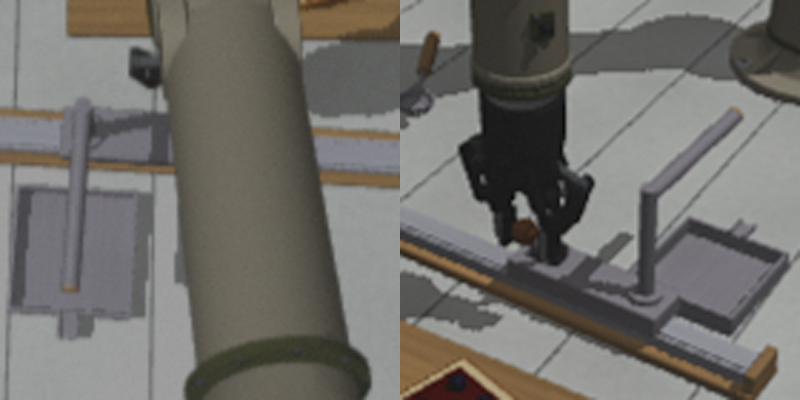

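The top view shows the bar pointing at the tray just to the right of the lip, with the tip at (70,287) and the lip at (68,322). It is about 7.5 mm short by both cameras, so I push on a little and re-measure.

{"name": "arm_command", "arguments": {"targets": [[[0,0,0,0.0002,0.004,0,0.04],[0,0,0,0.0002,0.0038,0,0.04],[0,0,0,0,0,0,0.04],[0,0,0,0,0,0,0.04]]]}}

```text
clock: 19.02
eef_pos: [0.6336, -0.0344, 0.0993]
tool_rot: [1.0, -0.025, 0.0, -0.0]
force: [-0.2, 0.8, -0.5]
grip_width: 0.469
```

```bash
python3 meas.py
```

```text
top bar y 0.09677276931151808 0.0892183612239656 0.10536057346052974 n 323 slope -0.04898266325972041 tray 0.04083042992761395 0.15755302411852254 0.09919172702306825 lip 47 0.09890003982757262
scene bar y 0.10492601677731625 0.09386796231994489 0.11012034551205652 n 182 slope -0.05445857816785202 tray 0.045650290966961264 0.16341183922637145 0.10453106509666636 lip 28 0.10319720307677796
```

{"name": "arm_command", "arguments": {"targets": [[[0,0,0,0.0001,0.002,0,0.04],[0,0,0,0,0,0,0.04],[0,0,0,0,0,0,0.04],[0,0,0,0,-0.004,0,0.0854],[0,0,0,0,0,0,0.0854],[0,0,0,0,0,0.035,0.0854],[0,0,0,0,0,0.04,0.0],[0,0,0,0.016,-0.003,0,0.0],[0,0,0,0.017,0,0,0.0],[0,0,0,0,0,0,0.0],[0,0,0,0,0,-0.035,0.0],[0,0,0,0,0,-0.034,0.0],[0,0,0,0,0,0,0.0]]]}}

```text
clock: 20.85
eef_pos: [0.664, -0.0397, 0.1021]
tool_rot: [1.0, -0.025, -0.003, -0.0]
force: [-0.1, 0.5, -0.5]
grip_width: -0.002
```

```bash
python3 meas.py; python3 ball.py 2>&1 | grep -v Warn | tail -5
```

```text
top bar y 0.09809532833458177 0.09040938560140416 0.10651358435889823 n 315 slope -0.04705614144755455 tray 0.04070701062962052 0.1571208262460952 0.09891391843785785 lip 48 0.09937867427959998
scene bar y 0.10594967782620357 0.09388697737079234 0.11148995913531211 n 180 slope -0.04082501555546324 tray 0.045377733527068205 0.1633085112289105 0.10434312237798934 lip 29 0.10249870092267534
    return func(*args, **kwargs)
    raise ValueError("Initial guess is outside of provided bounds")
ValueError: Initial guess is outside of provided bounds
```

Both cameras now have the bar within about 1 mm of the lip line. Next I push the lever back to lock it.

{"name": "arm_command", "arguments": {"targets": [[[0,0,0,-0.006,0.0003,0.002,0],[0,0,0,-0.008,0.0004,0,0],[0,0,0,-0.008,0.0004,0,0],[0,0,0,-0.008,0.0004,0,0],[0,0,0,-0.008,0.0004,0,0],[0,0,0,-0.008,0.0004,0,0],[0,0,0,-0.008,0.0004,0,0],[0,0,0,-0.008,0.0004,0,0],[0,0,0,-0.008,0.0004,0,0],[0,0,0,-0.008,0.0004,-0.001,0],[0,0,0,-0.006,0.0003,-0.001,0],[0,0,0,-0.006,0.0003,-0.001,0],[0,0,0,-0.005,0.0002,0,0],[0,0,0,0,0,0,0]]]}}

```text
clock: 22.85
eef_pos: [0.571, -0.035, 0.1042]
tool_rot: [1.0, -0.025, -0.0, -0.0]
force: [0.1, 1.0, 0.5]
grip_width: -0.002
```

{"name": "arm_command", "arguments": {"targets": [[[0,0,0,-0.004,0.0002,-0.001,0],[0,0,0,-0.003,0.0002,-0.001,0],[0,0,0,-0.003,0.0001,-0.001,0],[0,0,0,0,0,0,0]]]}}

```text
clock: 23.35
eef_pos: [0.5648, -0.0347, 0.1022]
tool_rot: [1.0, -0.025, 0.004, -0.0]
force: [13.7, -0.3, -6.6]
grip_width: -0.003
```

```bash
python3 meas.py; python3 ball.py 2>&1 | grep -v Warn | tail -5;  python3 - <<'E'
from h import *
a,_=shot('top'); b,_=shot('scene')
r=lambda a:cv2.resize(a,(400,400),interpolation=cv2.INTER_CUBIC)
cv2.imwrite('pics/i.png',np.hstack([r(a[170:270,220:320]),r(b[190:270,220:300])]))
E
```

```text
top bar y 0.09739159750762 0.034324888729289474 0.10626416764368439 n 339 slope -0.1941100458230123 tray 0.04084945755003164 0.15688202555094044 0.09886574155048604 lip 44 0.09954241229558838
scene bar y 0.10583639084998664 -0.06291455633845192 0.11106512930678221 n 186 slope -0.23189164684727576 tray 0.04617015316430432 0.16341057021103678 0.10479036168767054 lip 30 0.10322767645987346
    return func(*args, **kwargs)
    raise ValueError("Initial guess is outside of provided bounds")
ValueError: Initial guess is outside of provided bounds
```

View pics/i.png

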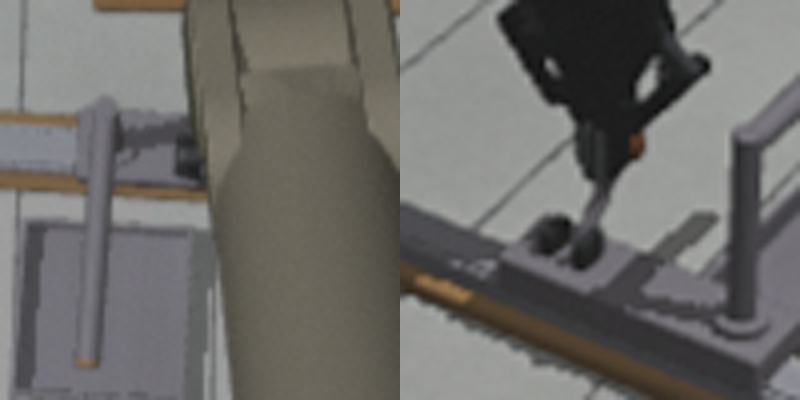

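{"name": "arm_command", "arguments": {"targets": [[[0,0,0,-0.002,0.0001,-0.0005,0],[0,0,0,-0.002,0.0001,0,0],[0,0,0,0,0,0,0]]]}}

```text
clock: 24.08
eef_pos: [0.5643, -0.0348, 0.1025]
tool_rot: [1.0, -0.025, 0.007, -0.0]
force: [29.2, -1.8, -15.6]
grip_width: -0.0
```

The fingers hit the stop: 29 N with only 0.5 mm of further travel. The lever is locked, so I retreat, check it and go above the tongs.

{"name": "arm_command", "arguments": {"targets": [[[0,0,0,0.02,-0.001,0,0],[0,0,0,0,0,0.05,0.0],[0,0,0,0,0,0.06,0.0854],[0,0,1.5,-0.009,-0.03,0.001,0.0854],[0,0,1.5,-0.009,-0.03,0.001,0.0854],[0,0,1.5,-0.009,-0.03,0.001,0.0854],[0,0,1.5,-0.009,-0.03,0.001,0.0854],[0,0,1.5,-0.009,-0.03,0.001,0.0854],[0,0,1.5,-0.009,-0.03,0.001,0.0854],[0,0,1.5,-0.009,-0.03,0.001,0.0854],[0,0,1.5,-0.009,-0.03,0.001,0.0854],[0,0,1.5,-0.009,-0.03,0.001,0.0854],[0,0,1.5,-0.009,-0.03,0.001,0.0854],[0,0,1.5,-0.009,-0.03,0.001,0.0854],[0,0,1.5,-0.009,-0.03,0.001,0.0854],[0,0,0,0,0,0,0.0854],[0,0,0,0,0,0,0.0854]]]}}

```text
clock: 26.2
eef_pos: [0.4697, -0.3945, 0.2224]
tool_rot: [0.991, 0.132, -0.0, -0.001]
force: [-0.0, 0.5, -0.2]
grip_width: 1.001
```

```bash
python3 ball.py 2>&1 | grep -v Warn | tail -6; python3 meas.py
```

```text
top 59 fit [ 0.5422 -0.0384  0.101 ] ray [ 0.5421 -0.0377  0.1013] px 286.79661016949154 223.33898305084745 4.472236156463623
 table z 0.0014096692390184185
scene 46 fit [ 0.5445 -0.0352  0.0961] ray [ 0.5428 -0.0327  0.0977] px 264.5 217.47826086956522 3.8079864978790283
 table z -0.0024971732680401093
tri [ 0.5419 -0.0359  0.0963] [np.float64(0.002258750733653315), np.float64(0.002258750733653316)]
top bar y 0.09777315477747986 0.09022007117956903 0.1061233120246965 n 318 slope -0.04801555957340605 tray 0.04091187268862774 0.1576425671766794 0.09927721993265357 lip 47 0.09933551072595788
scene bar y 0.10610717165968231 0.09498375210120093 0.11151960745442066 n 178 slope -0.043132143147877305 tray 0.046243542030477744 0.16336313460359808 0.10480333831703792 lip 24 0.10338483325278208
```

{"name": "arm_command", "arguments": {"targets": [[[0,0,0,0.005,-0.0015,-0.03,0.0854],[0,0,0,0,0,-0.035,0.0854],[0,0,0,0,0,-0.035,0.0854],[0,0,0,0,0,-0.025,0.0854],[0,0,0,0,0,-0.017,0.0854],[0,0,0,0,0,0,0.07],[0,0,0,0,0,0,0.055],[0,0,0,0,0,0,0.03],[0,0,0,0,0,0,0.03],[0,0,0,0,0,0,0.03],[0,0,0,0,0,0,0.03]]], "newtons": 40}}

```text
clock: 27.88
eef_pos: [0.4755, -0.3971, 0.0823]
tool_rot: [0.991, 0.132, 0.001, 0.001]
force: [-0.9, 1.7, 6.3]
grip_width: 0.532
```

{"name": "arm_command", "arguments": {"targets": [[[0,0,0,0,0,0.01,0.03],[0,0,0,0,0,0.025,0.03],[0,0,0,0,0,0.03,0.03],[0,0,0,0,0,0.03,0.03],[0,0,0,0,0,0.035,0.03],[0,0,0,0,0,0.035,0.03],[0,0,0,0,0,0.03,0.03],[0,0,0,0,0,0.013,0.03],[0,0,0,0,0,0,0.03],[0,0,-1.8,0.002,0.03,0,0.03],[0,0,-1.8,0.002,0.03,0,0.03],[0,0,-1.8,0.002,0.03,0,0.03],[0,0,-1.8,0.002,0.03,0,0.03],[0,0,-1.8,0.002,0.03,0,0.03],[0,0,-1.8,0.002,0.03,0,0.03],[0,0,-1.8,0.002,0.03,0,0.03],[0,0,-1.8,0.002,0.03,0,0.03],[0,0,-1.8,0.002,0.03,0,0.03],[0,0,-1.8,0.002,0.03,0,0.03]]]}}

```text
clock: 30.25
eef_pos: [0.4939, -0.0959, 0.2869]
tool_rot: [1.0, -0.025, -0.001, -0.0]
force: [0.7, 0.4, -0.8]
grip_width: 0.534
```

{"name": "arm_command", "arguments": {"targets": [[[0,0,0,0.002,0.03,0,0.03],[0,0,0,0.002,0.03,0,0.03],[0,0,0,0.002,0.03,0,0.03],[0,0,0,0.001,0.03,0,0.03],[0,0,0,0.001,0.03,0,0.03],[0,0,0,0,0.023,0,0.03],[0,0,0,0,0,0,0.03],[0,0,0,0,0,0,0.03]]]}}

```text
clock: 31.25
eef_pos: [0.5024, 0.075, 0.2877]
tool_rot: [1.0, -0.025, -0.001, 0.0]
force: [-0.2, -0.8, -1.5]
grip_width: 0.531
```

```bash
python3 - <<'E'
from h import *
np.set_printoptions(precision=4,suppress=True)
s=env.state(); print(s['clock'],s['eef_pos'],s['tool_rot'],s['grip_width'],s['force'])
a,_=shot('top'); b,d=shot('scene'); W=pts('scene',d)
for l in models.regions_of('scene','tongs')[:2]:
    q=W[l['mask']]; print(l['score'],l['position'],np.nanmedian(q,0),np.nanpercentile(q,[3,97],axis=0))
r=lambda a:cv2.resize(a,(400,400),interpolation=cv2.INTER_CUBIC)
cv2.imwrite('pics/j.png',np.hstack([r(a[190:290,200:300]),r(b[130:270,240:380])]))
E
```

```text
31.25 [0.5024 0.075  0.2877] [ 0.9997 -0.0252 -0.0008  0.0003] 0.5313807310593223 [-0.1515 -0.7598 -1.5281]
0.61 [304.3, 174.4] [0.5048 0.0587 0.2438] [[ 0.0781 -0.1523 -0.0043]
 [ 0.524   0.1016  0.3247]]
```

View pics/j.png

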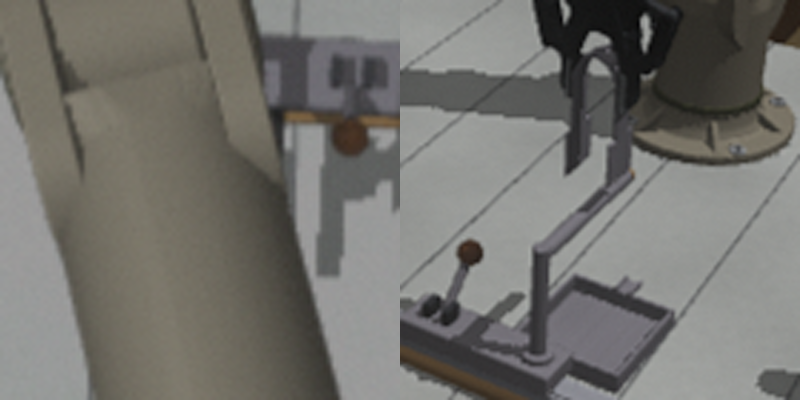

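The tongs are held upright above the bar, with their blades at about (575,170) and (622,175) and the bar below them. I'll check their sideways centring within the same camera.

```bash
python3 - <<'E'
from h import *
np.set_printoptions(precision=4,suppress=True)
ey=np.array([.0488,.9988]); ex=np.array([.9988,-.0488])
b,d=shot('scene'); W=pts('scene',d).reshape(-1,3); W=W[~np.isnan(W[:,0])]
sy=W[:,:2]@ey; sx=W[:,:2]@ex
for z0,z1 in((.195,.21),(.21,.24),(.24,.262)):
    m=(W[:,2]>z0)&(W[:,2]<z1)&(abs(sx-.5)<.06)&(abs(sy-.1)<.05)
    print(z0,m.sum(),np.histogram(sy[m],bins=np.arange(.06,.15,.005)),np.percentile(sx[m],[3,50,97]))
m=(W[:,2]>.16)&(W[:,2]<.19)&(sx>.43)&(sx<.56)&(abs(sy-.1)<.03)
print('bar',np.percentile(sy[m],[3,50,97]),sx[m].min()); m2=(W[:,2]>.16)&(W[:,2]<.19)&(abs(sy-.1)<.03);print(np.percentile(sx[m2],[1,99]))
E
```

```text
0.195 33 (array([ 0,  0,  0,  1, 17,  0,  0,  0,  0,  0,  0,  0, 11,  4,  0,  0,  0]), array([0.06 , 0.065, 0.07 , 0.075, 0.08 , 0.085, 0.09 , 0.095, 0.1  ,
       0.105, 0.11 , 0.115, 0.12 , 0.125, 0.13 , 0.135, 0.14 , 0.145])) [0.4801 0.5034 0.5194]
0.21 176 (array([ 0,  0,  0,  6, 82,  0,  0,  0,  0,  0,  0,  0, 50, 38,  0,  0,  0]), array([0.06 , 0.065, 0.07 , 0.075, 0.08 , 0.085, 0.09 , 0.095, 0.1  ,
       0.105, 0.11 , 0.115, 0.12 , 0.125, 0.13 , 0.135, 0.14 , 0.145])) [0.4773 0.5    0.5203]
0.24 108 (array([ 0,  0,  0,  8, 47,  0,  0,  0,  0,  0,  0,  0, 44,  9,  0,  0,  0]), array([0.06 , 0.065, 0.07 , 0.075, 0.08 , 0.085, 0.09 , 0.095, 0.1  ,
       0.105, 0.11 , 0.115, 0.12 , 0.125, 0.13 , 0.135, 0.14 , 0.145])) [0.4792 0.5015 0.5186]
bar [0.0983 0.1069 0.1103] 0.4348170007004548
[-2.4844  0.6024]
```

{"name": "arm_command", "arguments": {"targets": [[[0,0,0,0,0.001,-0.01,0.03],[0,0,0,0,0,-0.015,0.03],[0,0,0,0,0,-0.015,0.03],[0,0,0,0,0,-0.015,0.03],[0,0,0,0,0,-0.015,0.03],[0,0,0,0,0,-0.015,0.03],[0,0,0,0,0,-0.015,0.03],[0,0,0,0,0,-0.015,0.03],[0,0,0,0,0,-0.012,0.03],[0,0,0,0,0,-0.01,0.03],[0,0,0,0,0,-0.006,0.03],[0,0,0,0,0,-0.004,0.03],[0,0,0,0,0,0,0.03],[0,0,0,0,0,0,0.03]]]}}

```text
clock: 33.2
eef_pos: [0.503, 0.0772, 0.1421]
tool_rot: [1.0, -0.025, 0.0, -0.0]
force: [0.8, -0.3, -0.9]
grip_width: 0.533
```

{"name": "arm_command", "arguments": {"targets": [[[0,0,0,0,0,-0.0015,0.03],[0,0,0,0,0,-0.0015,0.03],[0,0,0,0,0,0,0.03]]]}}

```text
clock: 33.58
eef_pos: [0.5032, 0.0772, 0.1402]
tool_rot: [1.0, -0.025, 0.001, 0.0]
force: [-4.7, -0.6, 10.3]
grip_width: 0.533
```

```bash
python3 - <<'E'
from h import *
a,_=shot('top'); b,_=shot('scene')
cv2.imwrite('pics/k.png',cv2.resize(b[160:250,260:370],None,fx=6,fy=6,interpolation=cv2.INTER_CUBIC))
E
```

```text
(no output)
```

View pics/k.png

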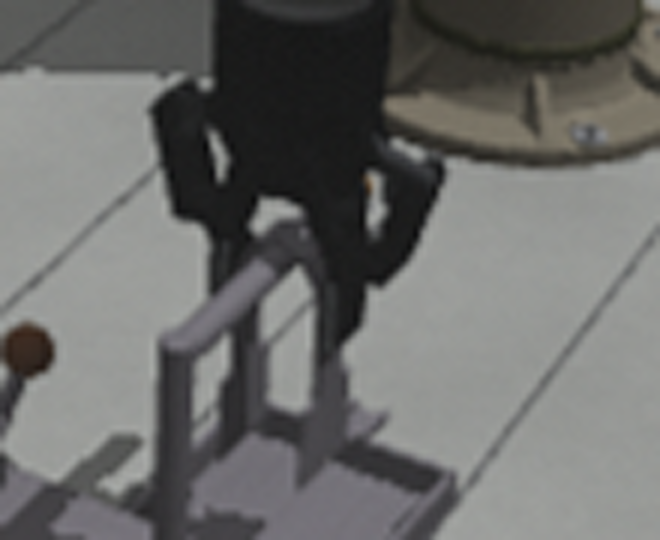

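The view shows the bar running under the arch at about (290,240), with a leg on each side and 10 N of contact. Now I open gently and withdraw upwards.

{"name": "arm_command", "arguments": {"targets": [[[0,0,0,0,0,0.0012,0.03],[0,0,0,0,0,0,0.046],[0,0,0,0,0,0,0.048],[0,0,0,0,0,0,0.052],[0,0,0,0,0,0,0.06],[0,0,0,0,0,0,0.07],[0,0,0,0,0,0,0.08],[0,0,0,0,0,0,0.08],[0,0,0,0,0,0.015,0.08],[0,0,0,0,0,0.025,0.08],[0,0,0,0,0,0.03,0.08],[0,0,0,0,0,0.03,0.08],[0,0,0,0,-0.03,0.02,0.08],[0,0,0,0,-0.05,0.01,0.08],[0,0,0,0,-0.05,0,0.08],[0,0,0,0,-0.05,0,0.08],[0,0,0,0,-0.05,0,0.08],[0,0,0,0,0,0,0.08]]]}}

```text
clock: 35.92
eef_pos: [0.5019, -0.158, 0.2707]
tool_rot: [1.0, -0.029, 0.0, 0.001]
force: [0.7, 0.4, -0.2]
grip_width: 0.934
```

```bash
python3 - <<'E'
from h import *
np.set_printoptions(precision=4,suppress=True)
ey=np.array([.0488,.9988]); ex=np.array([.9988,-.0488])
a,da=shot('top'); b,d=shot('scene')
cv2.imwrite('pics/l.png',np.hstack([cv2.resize(a[160:290,200:330],(400,400),interpolation=cv2.INTER_CUBIC),cv2.resize(b[150:280,220:350],(400,400),interpolation=cv2.INTER_CUBIC)]))
for c,dd in(('top',da),('scene',d)):
    W=pts(c,dd).reshape(-1,3); W=W[~np.isnan(W[:,0])]; sy=W[:,:2]@ey; sx=W[:,:2]@ex
    for z0,z1 in((.05,.09),(.09,.155),(.179,.195)):
        m=(W[:,2]>z0)&(W[:,2]<z1)&(abs(sx-.5)<.05)&(abs(sy-.1)<.04)
        if m.sum(): print(c,z0,m.sum(),'sx',np.percentile(sx[m],[5,50,95]),'sy',np.percentile(sy[m],[3,25,75,97]),W[m][:,2].max())
print(env.state()['force'],env.state()['clock'])
E
python3 meas.py; python3 ball.py 2>&1|tail -1
```

```text
top 0.05 25 sx [0.4756 0.4948 0.5143] sy [0.0712 0.0717 0.1144 0.1154] 0.08985456995925634
top 0.09 44 sx [0.4771 0.488  0.5104] sy [0.0724 0.0736 0.1152 0.1178] 0.15313881829007747
top 0.179 113 sx [0.4556 0.4992 0.5436] sy [0.087  0.0951 0.1007 0.1057] 0.18708929764307225
scene 0.05 147 sx [0.4799 0.5015 0.5195] sy [0.0758 0.0777 0.121  0.1221] 0.0899673291602664
scene 0.09 159 sx [0.4829 0.5008 0.5141] sy [0.0774 0.0795 0.1231 0.1245] 0.15439415520178945
scene 0.179 6 sx [0.492  0.5006 0.5082] sy [0.1007 0.1028 0.1044 0.1052] 0.18033057133213548
[ 0.3385  0.254  -0.3954] 36.025
top bar y 0.09758496163893833 0.07564027408761614 0.11976371171204307 n 419 slope -0.04810187818947641 tray 0.0397384051830709 0.15799190421981663 0.09886515470144376 lip 43 0.09908043561767996
scene bar y 0.10636161374903157 0.08240929564249676 0.12179267941759016 n 223 slope -0.045699646340838306 tray 0.04650162504811233 0.1632945634068769 0.10489809422749462 lip 18 0.10197805292017725
tri [ 0.5419 -0.0359  0.0961] [np.float64(0.0022231917598869574), np.float64(0.002223191759887068)]
```

View pics/l.png

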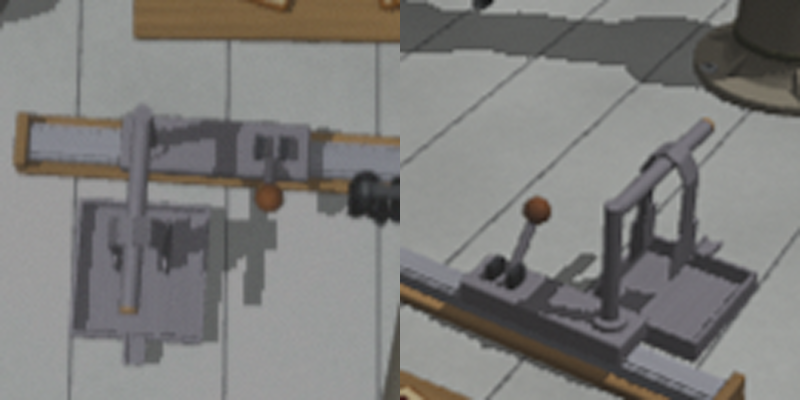

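The tongs hang astride the bar, arch at (135,232) in the top view. The lever is locked, with its ball at (268,197). The bar lines up with the lip at (140,350). I'll let it settle, confirm, and hand in.

{"name": "arm_command", "arguments": {"targets": [[[0,0,0,0,-0.02,0.02,0.08],[0,0,0,0,0,0,0.08],[0,0,0,0,0,0,0.08],[0,0,0,0,0,0,0.08],[0,0,0,0,0,0,0.08],[0,0,0,0,0,0,0.08],[0,0,0,0,0,0,0.08],[0,0,0,0,0,0,0.08],[0,0,0,0,0,0,0.08],[0,0,0,0,0,0,0.08],[0,0,0,0,0,0,0.08],[0,0,0,0,0,0,0.08]]]}}

```text
clock: 37.83
eef_pos: [0.5027, -0.1729, 0.29]
tool_rot: [1.0, -0.025, -0.0, -0.0]
force: [0.3, -0.2, -0.3]
grip_width: 0.941
```

```bash
python3 - <<'E'
from h import *
np.set_printoptions(precision=4,suppress=True)
ey=np.array([.0488,.9988]); ex=np.array([.9988,-.0488])
for i in range(3):
    b,d=shot('scene'); W=pts('scene',d).reshape(-1,3); W=W[~np.isnan(W[:,0])]; sy=W[:,:2]@ey; sx=W[:,:2]@ex
    m=(W[:,2]>.05)&(W[:,2]<.09)&(abs(sx-.5)<.05)&(abs(sy-.1)<.04); print(np.percentile(sx[m],[5,50,95]),np.percentile(sy[m],[3,25,75,97]))
print(env.state()['clock'],job.close_job())
E
```

```text
[0.4797 0.5005 0.521 ] [0.0763 0.0779 0.1207 0.1226]
[0.4795 0.5017 0.52  ] [0.076  0.078  0.1209 0.1222]
[0.4799 0.5011 0.5205] [0.0759 0.0776 0.1208 0.1226]
the job is handed in; nothing more can be done
37.975 None
```

The tongs are hanging astride the bar, the carriage is locked over the tray's lip, and I handed the job in at 38 s. No verdict was reported.

**How it went:** The ball slipped out of my pinch twice while I was swinging the lever. The first time it stopped about 0.3 rad over. The second time it popped out close to the released end. I finished the release by pushing the ball with closed fingers until it hit the stop (17 N). I then drew the carriage about 0.144 m with the fingers loosely around the ball, and pushed the lever back to its locked stop (29 N). The tongs were then picked up, lowered over the bar from above and let go.

**Last checks:**
- **Bar over the lip:** both cameras put it within about 2 mm of the lip's line. The two disagree by several millimetres in absolute position, so I only compared measurements within one camera.
- **Lever:** the ball is back at its locked position, about (0.542, -0.036, 0.097).
- **Tongs:** one leg is on each side of the bar and the arch rests on it, close to bar_mid. They lean a few hundredths of a radian. Three repeated pictures agreed to under 1 mm, so they are at rest.
- **Robot:** it is clear of everything, with force readings near zero.
- **Not re-measured:** I did not check the ramekin, mill, mug or jar again at the end. The gripper was never taken close to them.

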